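# Fit a keyed grinding wheel and the work plate to a slab-glass grinder

### The job

Set up the bench grinder: take the green grinding wheel from the tray, turn it until its keyway lines up with the key on the spindle, lower it fully home on the collar and let go; then lift the white work plate by its fence and lay it flat over the four posts, resting on their shoulders, with the wheel standing up through the round opening. Set both down gently, without letting them fall, and leave the red and blue wheels, the bottle and the piece of glass standing where they are.

Things in the scene. Friction and masses are not known exactly. Their poses are not given: they have to be found in the camera images.
- wheel_green: Diamond wheel with a green rim standing on end in the tray: cylinder 60 mm across, 50 high, about 0.3 kg. Bore 26 mm across right through, open at the top, with one full-length keyway slot 10 mm wide reaching 18.5 mm from the axis. Origin: centre of underside; z up along its axis, x from the axis through the middle of the keyway. A white line on its top face marks the same direction.
- wheel_red: Grinding wheel like the green one, with a red rim; bystander. Origin and axes as for the green one.
- wheel_blue: Grinding wheel like the green one, with a blue rim; bystander. Origin and axes as for the green one.
- tray: Fixed dark steel tray, 290 mm (x) by 92 mm (y), floor 4 mm thick, rim 15 mm above the bench, to the left or right of the grinder. The three wheels stand in it in a row along x, 90 mm apart, in any order. Origin: centre of its underside.
- spindle: Upright steel spindle; it cannot turn, its key's direction varies. Collar 40 mm across, on it a shaft 24 mm across, 46 high, top 5 mm tapered. Yellow brass key 8 mm wide out to 17 mm from the axis, from the collar to 31 mm above it (top 5 mm tapered). Origin: on the axis on the collar's top (a home wheel's underside), 118 mm above the bench; z up, x through the middle of the key.
- key_top (a point): Point on the spindle's axis level with the key's top, 31 mm above the collar, axes as the spindle's. A wheel whose keyway is off the key stops with its underside here; lined up (within about 4 degrees) it slides on down, with 1 mm of play all round.
- grinder: Fixed blue bench grinder, 200 mm (x) by 160 mm (y): housing with a grey water tray on top, tray rim 125 mm above the bench. Spindle at x -35 mm, y 0. Four posts at x +-75 mm, y +-55 mm, 20 mm across up to a shoulder 130 mm above the bench, then a tapered steel pin 10 mm across, 14 high. Origin: centre of underside; x from the spindle end to the other end; z up.
- plate_seat (a point): Point amid the four posts at the height of their shoulders (130 mm above the bench), on the grinder's z axis, with the grinder's axes: the plate's origin lies here, its axes along the grinder's, when the plate is home.
- plate: White plastic work plate flat on the bench, across the grinder from the tray: 180 mm (x) by 140 (y) by 8 thick, about 0.3 kg. Post holes 13 mm across at x +-75, y +-55; opening 72 mm across at x -35, y 0 for the wheel, so it fits one way round only. Aluminium fence on it at x +28: 12 mm thick (x), 110 long (y), 36 high. Origin: centre of underside; z up.
- fence_grip (a point): Where to pinch the fence (along the plate's x): middle of its length, 10 mm below its top edge, 34 mm above the plate's underside, at x +28 mm, y 0 of the plate; axes as the plate's.
- bottle: Clear coolant bottle with an orange cap, 54 mm across and 180 mm high, standing loose close to one long side of the grinder; it falls if knocked. Bystander. Origin: centre of its underside.
- slab: Loose piece of amber slab glass, about 90 mm (x) by 50 mm (y) by 26 mm high, lying close to the other long side of the grinder. Bystander. Origin: centre of its underside.

How it is judged:
By the outcome, as a careful person would: the job done as asked, in the order asked, and still so for the second after the job is handed in, with the robot touching nothing.
It also fails if it takes over 67 s, if anything falls off the work surface, if the arm or the gripper's body presses on something with over 40 N, if the wrist force passes 120 N, or if a joint passes its speed limit or range.

### The arm

A 6-joint arm with a two-finger parallel gripper is mounted at the origin on the work surface. World frame = base frame: x ahead of the robot, y to its left, z up, the work surface at z = 0. Lengths are in m, angles in rad, forces in N, time in s.
With the tool pointing down it reaches from about 0.375 to 0.75 m from the base axis. Payload 9 kg.
Tool frame: the origin (TCP) lies on the centre line of the jaws, within the pads' length; the fingertips stand 19 mm ahead of it and the grasp point (between the pads) is the TCP (robot.tip_reach is the distance from the TCP to the fingertips, in m); z points along the fingers, y is the line along which they close (so a half turn about z gives the same grasp; the last joint's range is limited). The gripper opens to 85 mm and grips with 20 to 120 N. Pads are 22 mm wide; open, the fingers measure 114 mm over their backs; the gripper's body (76 mm by 85 mm) begins 54 mm behind the grasp point. The pads swing forward as they close: fully open they stand 13 mm farther back than shut.
Start: joints at [0.906, 0.104, 0.097, 1.564, 0, 1.353], TCP at [0.259, 0.541, 0.25] pointing down, gripper open.
Joint ranges: [-2.99, 2.99], [-0.84, 1.86], [-1.1, 1.16], [-1.84, 2.11], [-1.51, 1.56], [-3.14, 3.14]. Speed limits (rad/s): [2.22, 2.22, 2.57, 3.14, 3.14, 3.14].

### API

Orientations are given as a unit quaternion [w, x, y, z].
In Python, from plant import robot, optics, monitor gives the robot as it stands (robot), with the cameras (optics) and the readings (monitor).
- The arm moves only by the tool inch_along, called by a JSON object that holds its "method" and its "body". Schema: {"type":"object","properties":{"increments":{"type":"array","items":{"type":"object","properties":{"xyz":{"type":"array","items":{"type":"number"},"minItems":3,"maxItems":3},"r":{"type":"array","items":{"type":"number"},"minItems":3,"maxItems":3}},"additionalProperties":false},"minItems":1,"maxItems":10},"jaw":{"type":"number"},"only":{"type":"string"},"quiet":{"type":"boolean"},"lines":{"type":"string"}},"required":["increments"],"additionalProperties":false}. increments is a list of rows, 1 to 10 of them, each an object with the fields xyz (a list: dx, dy, dz in m), r (a list: a rotation vector rx, ry, rz in rad); a field left out counts as zero; each row is the pose to reach, as a shift and turn from the pose commanded when the call began, along the tool's axes at that moment; what a row does not reach only later rows make up. A row lasts 1/12 s, in which the tool goes at most 0.0417 m and 0.125 rad, less where a joint would pass 70% of its speed; a pose out of reach is approached as far as the arm can. jaw is the opening from 0.0 (shut) to 1.0 (fully open), set as the call begins (left out keeps the last). The fingers move at their own pace and stop on an object; the grip force is fixed at half the most. Time passes only in rows, so rows that do not move let the fingers close. The tool returns the time, the measured TCP pose, the force, the opening and the grip force at its end. only (a regular expression) keeps the lines of the reply that match it, lines (a string "A,B") keeps lines A to B, and quiet returns only ok. Input that does not fit is refused with a message, and nothing moves.
- monitor.sense(): the state, without advancing time (a new reading comes with each control period).
- optics.capture(name): name is "side" or "top" or "wrist"; returns the picture (400x640x3 uint8, red, green, blue); there is no depth.
- optics.camera_info(name): a dict with "fx", "fy", "cx", "cy" (pixels), "k1" (the pictures are not rectified: a ray, as slopes to the right and down, at radius r is drawn at 1 + k1 r^2 times it, then the intrinsics apply), "camera_from_world" (4x4, takes a point from world to camera coordinates). Camera axes: x right, y up, looking along -z (the intrinsics and any distortion apply to the point x, -y, -z); pixel columns grow to the right and rows downward; lengths in m; the calibration is good to about 2 mm. A picture is of the moment at which its call begins: read the wrist's pose just before it. camera_info takes no time and is no camera call; for the wrist camera it gives the pose at the moment of the call.
- robot.close_job(): hands the job in; it is judged then, once.
The state is a dict: "t": time; "joints": joint angles; "qd": joint speeds; "joint_torque": joint torques, N m; "ee_pos": TCP position; "tool_rot": TCP orientation; "wrist_force": force on the tool from outside, world axes, zero at the start; "ft_torque": the same for the moment, N m; "opening": opening from 0.0 (shut) to 1.0 (fully open); "grip_force": force on a finger pad.
Only numpy, scipy, OpenCV 4.12 (cv2) and the standard library are available. Lean on these libraries where they do the work, as an engineer would, in place of code of your own. Each camera call takes 0.05 s, during which the arm holds its last target. There are 200 camera calls.

## Working session

There is one attempt and no reset: what is moved stays moved. The work goes in short steps, Python scripts to look and compute and a tool call to move; the robot and the scene stay as the last step left them, time stands still between calls to the robot, and variables do not carry over. Pictures are saved under pics/ and viewed, at most 10 in all, crops included, and the job is handed in when it is done.

```bash
ls; mkdir -p pics
```

Run:
```python
from plant import robot, optics, monitor
import cv2, numpy as np
for n in ("side","top"):
    im=optics.capture(n); cv2.imwrite(f"pics/{n}0.png",im[...,::-1])
    ci=optics.camera_info(n); print(n,{k:(np.round(v,4).tolist()) for k,v in ci.items()})
print(monitor.sense())
```

```text
pics
plant.py
side {'fx': 511.8338, 'fy': 511.8338, 'cx': 320.0554, 'cy': 207.9702, 'k1': -0.0157, 'camera_from_world': [[0.9243, -0.3815, 0.0072, -0.4715], [0.2619, 0.6478, 0.7154, -0.2102], [-0.2776, -0.6594, 0.6987, -1.1879], [0.0, 0.0, 0.0, 1.0]]}
top {'fx': 482.8044, 'fy': 482.8044, 'cx': 327.0021, 'cy': 200.0358, 'k1': -0.0232, 'camera_from_world': [[-0.0077, -0.9999, -0.0069, 0.0193], [0.9974, -0.0082, 0.0713, -0.495], [-0.0713, -0.0063, 0.9974, -1.1867], [0.0, 0.0, 0.0, 1.0]]}
{'t': 0.1, 'joints': array([ 9.06296338e-01,  1.04628485e-01,  9.65767633e-02,  1.56390864e+00,
       -2.07178343e-05,  1.35305960e+00]), 'qd': array([ 0.00020297, -0.00141046,  0.00219541, -0.00040692,  0.00040188,
       -0.00037956]), 'joint_torque': array([ 7.04569597e-03, -5.58203995e+01,  5.04721105e+01,  1.30577505e-02,
       -1.89595075e-04, -1.94984244e-05]), 'ee_pos': array([0.2590758 , 0.54088491, 0.24962294]), 'tool_rot': array([-2.39125906e-04,  2.21528449e-01,  9.75153735e-01, -5.30726976e-04]), 'wrist_force': array([-0.95281447,  0.69435705,  0.33200225]), 'ft_torque': array([ 0.00417145, -0.00181299, -0.02256077]), 'grip_force': 0.0, 'opening': 1.0006554296344483}
```

View pics/top0.png

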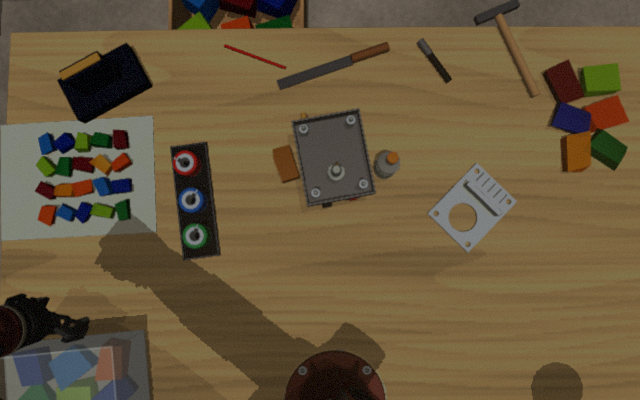

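View pics/side0.png

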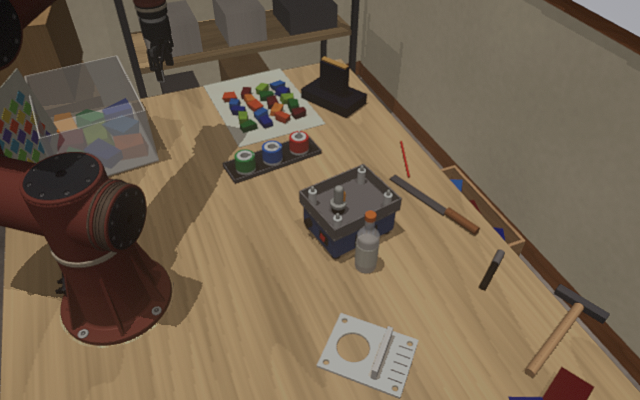

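The top view shows the green wheel at (195,236), the spindle at (337,171) and the plate around (470,208). The side view agrees: the bottle is on the robot's right of the grinder and the slab is on the tray side.

Create h.py:
```python
import numpy as np, cv2
from plant import robot, optics, monitor
from scipy.spatial.transform import Rotation as R
def ray(ci,u,v):
    K=np.array([[ci["fx"],0,ci["cx"]],[0,ci["fy"],ci["cy"]],[0,0,1]])
    p=cv2.undistortPoints(np.array([[[u,v]]],float),K,np.array([ci["k1"],0,0,0.]))[0,0]
    M=np.array(ci["camera_from_world"]); Rm=M[:3,:3]
    return -Rm.T@M[:3,3], Rm.T@np.array([p[0],-p[1],-1])
def onz(ci,u,v,z):
    o,d=ray(ci,u,v); return o+d*(z-o[2])/d[2]
def proj(ci,P):
    M=np.array(ci["camera_from_world"]); c=M[:3,:3]@np.array(P)+M[:3,3]
    s=np.array([c[0],-c[1]])/-c[2]; s*=1+ci["k1"]*(s@s)
    return np.array([ci["fx"]*s[0]+ci["cx"],ci["fy"]*s[1]+ci["cy"]])
def tool():
    s=monitor.sense(); q=s["tool_rot"]; return np.array(s["ee_pos"]),R.from_quat([q[1],q[2],q[3],q[0]])
```

Run:
```python
from h import *
im=cv2.imread("pics/top0.png")
c=cv2.resize(im[100:270,165:400],None,fx=3.4,fy=3.4,interpolation=cv2.INTER_CUBIC);cv2.imwrite("pics/topc.png",c)
ci=optics.camera_info("top")
for n,u,v,z in [("green",195,236,.054),("spindle",337,171,.16),("plate open",463,217,.008),("p1",297,122,.144),("p2",351,120,.144),("p3",316,192,.144),("p4",364,184,.144),("bottle",390,158,.18),("slab",286,163,.026)]:
    print(n,onz(ci,u,v,z).round(4))
w=optics.camera_info("wrist"); p,r=tool()
M=np.array(w["camera_from_world"]); Rm=M[:3,:3]
print("cam in tool",r.inv().apply(-Rm.T@M[:3,3]-p).round(4),"cam axes(x,y,z) in tool\n",(r.inv().as_matrix()@Rm.T).round(3),w["fx"],w["k1"])
print("tool axes\n",r.as_matrix().round(3))
```

```text
green [0.4081 0.3346 0.054 ]
spindle [ 0.5491 -0.0081  0.16  ]
plate open [ 0.4504 -0.3254  0.008 ]
p1 [0.6636 0.081  0.144 ]
p2 [ 0.667  -0.0411  0.144 ]
p3 [0.5043 0.039  0.144 ]
p4 [ 0.5214 -0.0685  0.144 ]
bottle [ 0.5739 -0.1231  0.18  ]
slab [0.588  0.1168 0.026 ]
cam in tool [ 0.0685 -0.0005 -0.1232] cam axes(x,y,z) in tool
 [[ 0.     0.963  0.27 ]
 [ 1.    -0.     0.001]
 [ 0.001  0.27  -0.963]] 334.8399456430563 -0.04434315175028815
tool axes
 [[-0.902  0.432 -0.001]
 [ 0.432  0.902 -0.001]
 [ 0.    -0.001 -1.   ]]
```

View pics/topc.png

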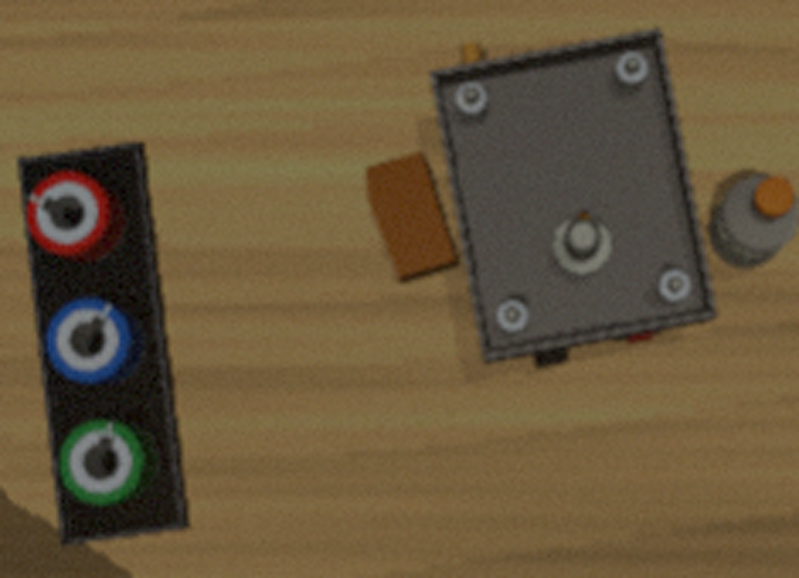

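In the crop, the green wheel's centre is at (101,460) with its line pointing up toward (110,430). The posts are at (471,98), (631,68), (512,316) and (675,285). The spindle is at (582,238) with its key pointing up at (582,215). Next I move over the green wheel for a wrist view.

{"method": "inch_along", "body": {"increments": [{"xyz":[-0.034,-0.018,0],"r":[0,0,-0.1]},{"xyz":[-0.07,-0.036,0],"r":[0,0,-0.2]},{"xyz":[-0.105,-0.055,0],"r":[0,0,-0.3]},{"xyz":[-0.14,-0.075,0],"r":[0,0,-0.4]},{"xyz":[-0.175,-0.095,0],"r":[0,0,-0.5]},{"xyz":[-0.21,-0.115,0],"r":[0,0,-0.583]},{"xyz":[-0.223,-0.121,0],"r":[0,0,-0.583]},{"xyz":[-0.223,-0.121,0],"r":[0,0,-0.583]}]}}

```text
t: 0.77
ee_pos: [0.4099, 0.333, 0.2499]
tool_rot: [-0.0, -0.066, 0.998, -0.0]
wrist_force: [-1.3, 0.1, -0.3]
opening: 0.997
grip_force: 0.0
```

Run:
```python
from h import *
im=optics.capture("wrist");cv2.imwrite("pics/w1.png",im[...,::-1])
import pickle;pickle.dump((optics.camera_info("wrist"),tool()),open("w1.pkl","wb"))
print(monitor.sense()["joints"],tool()[0])
```

```text
[ 4.37617832e-01 -1.14641279e-01 -1.21400407e-01  1.56455824e+00
  1.43578074e-04  3.04911052e-01] [0.4088232  0.33440634 0.24996539]
```

View pics/w1.png

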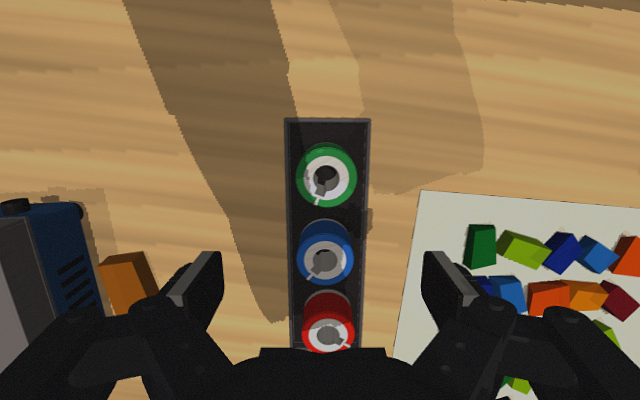

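The wrist view shows the green wheel's top at (326,176), its keyway and white line toward (318,203), and no obstruction in the grasp area. I'll measure it precisely from the light inner face.

Create w.py:
```python
from h import *
def wheel(im,ci,g,z):
    """im RGB, g: rough pixel; returns centre xy on plane z and keyway direction (deg)"""
    P=onz(ci,*g,z); n=300; s=.08/n      # rectify the plane z to a 0.27 mm/px patch, rows=+x up, cols=-y right
    a=[]
    pts=[[-.04,-.04],[.04,-.04],[.04,.04],[-.04,.04]]
    src=np.float32([proj(ci,P+[q[0],q[1],0]) for q in pts])
    dst=np.float32([[(.04-q[1])/s,(.04-q[0])/s] for q in pts])
    rect=cv2.warpPerspective(im,cv2.getPerspectiveTransform(src,dst),(n,n),flags=cv2.INTER_CUBIC)
    hsv=cv2.cvtColor(rect,cv2.COLOR_RGB2HSV)
    grey=((hsv[...,1]<70)&(hsv[...,2]>75)).astype(np.uint8)*255
    k=cv2.getStructuringElement(cv2.MORPH_ELLIPSE,(13,13))
    core=cv2.morphologyEx(grey,cv2.MORPH_OPEN,k)
    nl,lab,st,ce=cv2.connectedComponentsWithStats(core); i=1+np.argmax(st[1:,4])
    cs,_=cv2.findContours((lab==i).astype(np.uint8),cv2.RETR_EXTERNAL,cv2.CHAIN_APPROX_NONE)
    hull=cv2.convexHull(max(cs,key=cv2.contourArea)); 
    m=np.zeros((n,n),np.uint8); cv2.fillPoly(m,[hull],1)
    cc,_=cv2.findContours(m,cv2.RETR_EXTERNAL,cv2.CHAIN_APPROX_NONE)
    (cx,cy),ax,_=cv2.fitEllipse(cc[0])
    C=P[:2]+[.04-cy*s,.04-cx*s][0:2]
    yy,xx=np.mgrid[:n,:n]; r=np.hypot(xx-cx,yy-cy)*s
    sel=(r>ax[0]*s/2+.0012)&(r<.029)&(hsv[...,1]<110)&(hsv[...,2]>120)
    dx,dy=(cy-yy[sel]).mean(),(cx-xx[sel]).mean()
    return C,np.degrees(np.arctan2(dy,dx)),np.array(ax)*s,sel.sum(),rect
```

Run:
```python
from w import *; import pickle
ci,(p,r)=pickle.load(open("w1.pkl","rb"))
im=cv2.imread("pics/w1.png")[...,::-1].copy()
C,a,ax,n,rect=wheel(im,ci,(326,176),.054)
print(C,a,ax*1e3,n); 
ti=cv2.imread("pics/top0.png")[...,::-1].copy()
C2,a2,ax2,n2,r2=wheel(ti,optics.camera_info("top"),(195,236),.054); print(C2,a2,ax2*1e3,n2)
cv2.imwrite("pics/r1.png",np.hstack([rect,r2])[...,::-1])
p,r=tool();print(r.inv().apply(np.r_[C,.045]-p).round(4), r.as_euler("zyx",degrees=True))
ci=optics.camera_info("top")
t={k:onz(ci,165+u/3.4,100+v/3.4,z) for k,u,v,z in [("a",471,98,.144),("b",631,68,.144),("c",512,316,.144),("d",675,285,.144),("sp",582,238,.164)]}
g=(t["a"]+t["b"]+t["c"]+t["d"])/4; d=t["a"]+t["b"]-t["c"]-t["d"];th=np.arctan2(d[1],d[0])
print("grinder",g,np.degrees(th),np.linalg.norm(d)/2,"spindle pred",g[:2]-.035*np.array([np.cos(th),np.sin(th)]),t["sp"])
```

```text
[0.4092777  0.33705876] 141.41434760310145 [43.58954671 48.57754313] 679
[0.41067989 0.33648462] nan [44.25119222 48.2521403 ] 0
[-0.0009  0.0026  0.205 ] [ 1.72396462e+02 -3.05266070e-02  1.79994800e+02]
grinder [ 5.84712227e-01 -3.47663471e-04  1.44000000e-01] 10.456457093299054 0.14783279912565556 spindle pred [ 0.55029347 -0.00669975] [ 0.55079301 -0.00628817  0.164     ]w.py:23: RuntimeWarning: Mean of empty slice.
  dx,dy=(cy-yy[sel]).mean(),(cx-xx[sel]).mean()
  ret = ret.dtype.type(ret / rcount)
```

View pics/r1.png

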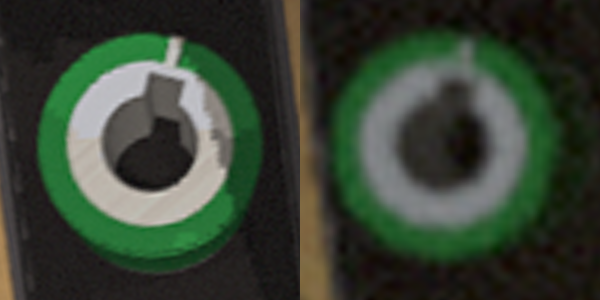

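In the rectified patches (left wrist, right top), the outer rim circle is centred at (150,146) and (443,146). The line ends at (175,42) and (467,42), so the keyway points about -13.5°. I'll refine the angle from the line pixels only, about that centre.

Run:
```python
from h import *; import pickle
rr=cv2.imread("pics/r1.png"); s=.08/300
ci,_=pickle.load(open("w1.pkl","rb")); tc=optics.camera_info("top")
for rect,P in ((rr[:,:300],onz(ci,326,176,.054)),(rr[:,300:],onz(tc,195,236,.054))):
    hsv=cv2.cvtColor(rect,cv2.COLOR_BGR2HSV); yy,xx=np.mgrid[:300,:300]
    g=(hsv[...,1]>110)&(abs(hsv[...,0].astype(int)-65)<22)&(hsv[...,2]>50)
    # algebraic circle fit to the green edge over the upper 240 degrees (side wall shows below), by angular rays
    cx,cy=150.,146.
    for _ in range(6):
        pts=[]
        for a in np.radians(np.arange(-200,20,3)):
            q=np.arange(90,125); X=(cx+q*np.cos(a)).round().astype(int);Y=(cy+q*np.sin(a)).round().astype(int)
            ok=(X>=0)&(X<300)&(Y>=0)&(Y<300); w=np.where(g[Y[ok],X[ok]])[0]
            if len(w): pts.append((X[ok][w[-1]],Y[ok][w[-1]]))
        p=np.array(pts,float); sol=np.linalg.lstsq(np.c_[2*p,np.ones(len(p))],(p**2).sum(1),rcond=None)[0]
        cx,cy=sol[:2]
    Rr=np.sqrt(sol[2]+cx*cx+cy*cy)*s
    r=np.hypot(xx-cx,yy-cy)*s; sel=(r>.0235)&(r<.029)&(yy<cy)&(hsv[...,1]<100)&(hsv[...,2]>100)&(abs(xx-170)<25)
    X,Y=xx[sel].mean(),yy[sel].mean()
    print("C",P[:2]+[(150-cy)*s,(150-cx)*s],"R",Rr,"key",np.degrees(np.arctan2(cx-X,cy-Y)),sel.sum())
p,r=tool(); print(p, r.as_euler("zyx",degrees=True)[0])
```

```text
C [0.40743053 0.33747371] R 0.02987201061391543 key -14.262096719585792 311
C [0.4096892  0.33624179] R 0.030133967215798335 key -11.277019176527645 206
[0.4088232  0.33440634 0.24996539] 172.39646234564344
```

{"method": "inch_along", "body": {"increments": [{"xyz":[0,0.0027,0.035]},{"xyz":[0,0.0027,0.07]},{"xyz":[0,0.0027,0.105]},{"xyz":[0,0.0027,0.14]},{"xyz":[0,0.0027,0.172]},{"xyz":[0,0.0027,0.195]},{"xyz":[0,0.0027,0.205]},{"xyz":[0,0.0027,0.205]}]}}

```text
t: 1.48
ee_pos: [0.4053, 0.3384, 0.0428]
tool_rot: [-0.002, -0.069, 0.998, -0.001]
wrist_force: [-0.1, 0.3, -0.1]
opening: 1.002
grip_force: 0.0
```

{"method": "inch_along", "body": {"increments": [{},{},{},{},{},{}], "jaw": 0.0}}

```text
t: 1.98
ee_pos: [0.4093, 0.3392, 0.048]
tool_rot: [0.002, -0.068, 0.998, 0.001]
wrist_force: [-1.6, -0.6, 6.7]
opening: 0.682
grip_force: 65.6
```

{"method": "inch_along", "body": {"increments": [{"xyz":[0,0,-0.01]},{"xyz":[0,0,-0.03]},{"xyz":[0,0,-0.065]},{"xyz":[0,0,-0.105]},{"xyz":[0,0,-0.145]},{"xyz":[0,0,-0.18]},{"xyz":[0,0,-0.21]},{"xyz":[0,0,-0.22]}]}}

```text
t: 2.65
ee_pos: [0.409, 0.339, 0.2719]
tool_rot: [0.004, -0.068, 0.998, 0.002]
wrist_force: [1.3, 0.3, -2.4]
opening: 0.68
grip_force: 65.3
```

{"method": "inch_along", "body": {"increments": [{"xyz":[-0.02,-0.035,0]},{"xyz":[-0.038,-0.07,0]},{"xyz":[-0.056,-0.105,0]},{"xyz":[-0.074,-0.14,0]},{"xyz":[-0.092,-0.175,0]},{"xyz":[-0.11,-0.21,0]},{"xyz":[-0.128,-0.245,0]},{"xyz":[-0.146,-0.28,0]},{"xyz":[-0.164,-0.315,0]},{"xyz":[-0.18,-0.345,0]}]}}

```text
t: 3.48
ee_pos: [0.6337, 0.0186, 0.2648]
tool_rot: [-0.0, -0.068, 0.998, 0.0]
wrist_force: [0.5, 0.5, -2.6]
opening: 0.681
grip_force: 65.4
```

{"method": "inch_along", "body": {"increments": [{"xyz":[-0.0056,-0.0146,0]},{"xyz":[-0.0056,-0.0146,0]},{"xyz":[-0.0056,-0.0146,0]}]}}

```text
t: 3.73
ee_pos: [0.6403, 0.0066, 0.2645]
tool_rot: [-0.001, -0.067, 0.998, 0.0]
wrist_force: [-0.3, -0.3, -2.9]
opening: 0.681
grip_force: 65.4
```

```bash
python3 - <<'E'
from h import *
im=optics.capture("wrist");cv2.imwrite("pics/w2.png",im[...,::-1])
import pickle;pickle.dump((optics.camera_info("wrist"),tool()),open("w2.pkl","wb"))
print(tool()[0])
E
```

```text
[0.63997769 0.00760499 0.26494814]
```

View pics/w2.png

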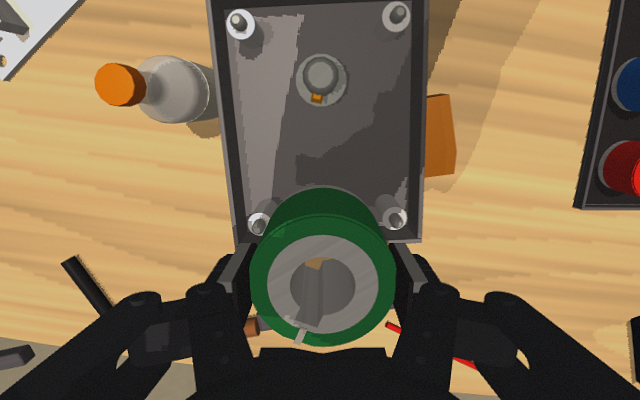

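The wrist view shows the wheel held level with its top at (322,290) and its line end at (298,338). The spindle top is at (321,72) with the brass key at (317,98). I'll rectify both for angle and offset.

Create rect.py:
```python
from h import *
def rect(im,ci,P,half=.04,n=400):
    s=2*half/n; q=[[-half,-half],[half,-half],[half,half],[-half,half]]
    src=np.float32([proj(ci,np.array(P)+[a,b,0]) for a,b in q])
    dst=np.float32([[(half-b)/s,(half-a)/s] for a,b in q])
    return cv2.warpPerspective(im,cv2.getPerspectiveTransform(src,dst),(n,n),flags=cv2.INTER_CUBIC)
```

Run:
```python
from rect import *; import pickle
ci,(p,r)=pickle.load(open("w2.pkl","rb")); im=cv2.imread("pics/w2.png")
S=onz(ci,321,80,.149); W=onz(ci,322,290,p[2]+.009)
print("S",S,"W",W,"p",p, "tooly", r.as_matrix()[:,1])
a=rect(im,ci,S,.025); b=rect(im,ci,W,.04); cv2.imwrite("pics/r2.png",np.hstack([a,b]))
hsv=cv2.cvtColor(a,cv2.COLOR_BGR2HSV)
m=((abs(hsv[...,0].astype(int)-18)<10)&(hsv[...,1]>120)&(hsv[...,2]>60)).astype(np.uint8)
print("brass",np.argwhere(m).mean(0),np.argwhere(m).min(0),np.argwhere(m).max(0),m.sum(),cv2.minAreaRect(np.argwhere(m)[:,::-1].astype(np.float32)))
```

```text
S [ 0.55546833 -0.00512538  0.149     ] W [0.6398175  0.00719586 0.27394814] p [0.63997769 0.00760499 0.26494814] tooly [-1.35446214e-01  9.90784371e-01  8.07840280e-04]
brass [104.01564774 213.0349345 ] [ 80 182] [130 244] 2748 ((212.73675537109375, 104.44911193847656), (61.397037506103516, 47.760643005371094), 3.814074993133545)
```

View pics/r2.png

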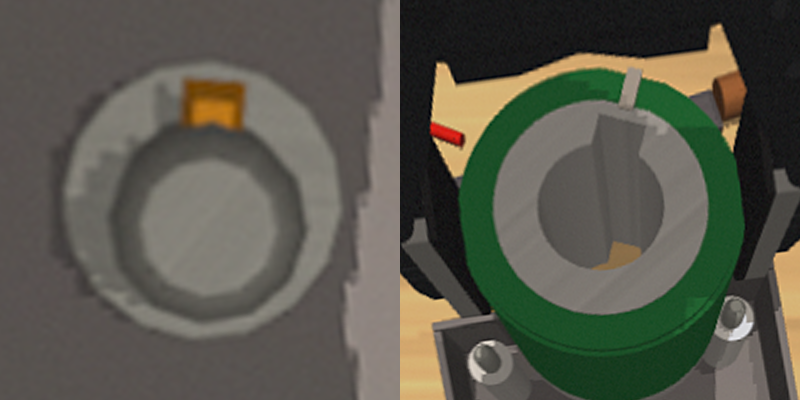

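Left patch: the collar centre is at (203,199), the shaft top at (207,228) and the key at (213,104), so the key points about -4°. Right patch: the wheel centre is at (601,206) and its line at (630,88), so the keyway is at about -13.8°. The wheel needs about +10° about world z (rz -0.173). I'll move over the spindle, hover, and check with the side camera.

{"method": "inch_along", "body": {"increments": [{"xyz":[0.02,0,0],"r":[0,0,-0.04]},{"xyz":[0.045,0,0.005],"r":[0,0,-0.09]},{"xyz":[0.07,0,0.02],"r":[0,0,-0.14]},{"xyz":[0.0884,-0.0009,0.035],"r":[0,0,-0.173]},{"xyz":[0.0884,-0.0009,0.045],"r":[0,0,-0.173]},{"xyz":[0.0884,-0.0009,0.045],"r":[0,0,-0.173]},{"xyz":[0.0884,-0.0009,0.045],"r":[0,0,-0.173]}]}}

```text
t: 4.37
ee_pos: [0.5529, -0.0047, 0.2206]
tool_rot: [0.0, -0.154, 0.988, 0.0]
wrist_force: [0.3, -1.0, -1.6]
opening: 0.682
grip_force: 65.4
```

Run:
```python
from h import *
im=optics.capture("side");cv2.imwrite("pics/s1.png",im[...,::-1])
ci=optics.camera_info("side");p,r=tool();print(p,r.as_matrix().round(3).tolist())
M=np.array(ci["camera_from_world"]);print("cam",-M[:3,:3].T@M[:3,3])
o=cv2.imread("pics/side0.png")
u0,v0=int(proj(ci,[.552,-.006,.16])[0])-30,int(proj(ci,[.552,-.006,.16])[1])-42;print(u0,v0)
a=[cv2.resize(x[v0:v0+80,u0:u0+60],None,fx=6.6,fy=6.6,interpolation=cv2.INTER_CUBIC) for x in (o,im[...,::-1])]
cv2.imwrite("pics/s1c.png",np.hstack(a))
for P in ([.552,-.006,.118],[.552,-.006,.164],[.552,-.006,.17]): print(P,(proj(ci,P)-[u0,v0])*6.6)
```

```text
[ 0.55352952 -0.00496956  0.22119364] [[-0.952, -0.305, 0.001], [-0.305, 0.952, -0.0], [-0.001, -0.0, -1.0]]
cam [ 0.16111768 -0.82696958  0.98371102]
307 147
[0.552, -0.006, 0.118] [198.91306308 362.32515613]
[0.552, -0.006, 0.164] [202.7839022  270.34857188]
[0.552, -0.006, 0.17] [203.30362918 257.99444552]
```

View pics/s1c.png

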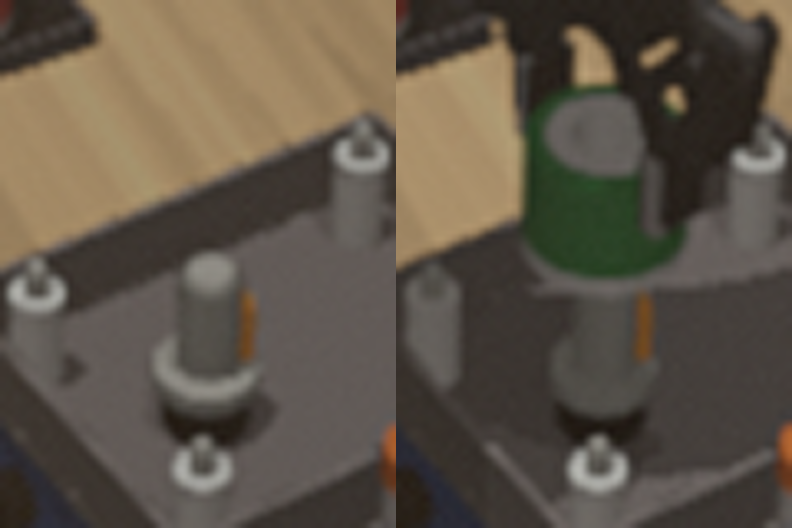

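The side crop shows the wheel hovering above the spindle, slightly left of the shaft axis (wheel mid about 605-609, shaft about 211+396). I'll quantify that with masks.

Run:
```python
from h import *
ci=optics.camera_info("side"); im=cv2.imread("pics/s1.png"); o=cv2.imread("pics/side0.png")
h=cv2.cvtColor(im,cv2.COLOR_BGR2HSV); g=((abs(h[...,0].astype(int)-65)<20)&(h[...,1]>90)&(h[...,2]>25))
for v in range(160,192,2):
    x=np.where(g[v,315:360])[0]+315
    if len(x): print(v,x.min(),x.max(),(x.min()+x.max())/2)
gr=cv2.cvtColor(o,cv2.COLOR_BGR2GRAY)
for v in (192,195,198,201): print(v,gr[v,328:350].tolist())
for v in (200,203,206): print(v,gr[v,325:352].tolist())
for z in (.118,.144,.164,.18,.2,.22): print(z,proj(ci,[.5533,-.0058,z]).round(2))
```

```text
160 333 333 333.0
162 329 330 329.5
164 328 329 328.5
166 327 328 327.5
168 327 328 327.5
170 327 329 328.0
172 327 331 329.0
174 327 343 335.0
176 327 343 335.0
178 327 342 334.5
180 327 342 334.5
182 327 349 338.0
184 328 348 338.0
186 331 346 338.5
188 336 341 338.5
192 [93, 93, 92, 94, 94, 86, 74, 77, 83, 85, 88, 87, 84, 79, 72, 75, 91, 99, 93, 92, 92, 92]
195 [93, 93, 93, 91, 93, 86, 79, 79, 81, 83, 80, 79, 78, 76, 70, 71, 77, 82, 90, 91, 91, 92]
198 [92, 92, 92, 99, 112, 104, 80, 79, 82, 81, 80, 79, 77, 75, 68, 72, 76, 85, 93, 93, 93, 91]
201 [92, 90, 116, 132, 124, 104, 76, 77, 79, 79, 80, 79, 76, 74, 68, 73, 82, 89, 91, 92, 92, 93]
200 [92, 91, 93, 92, 93, 114, 129, 124, 106, 78, 77, 81, 82, 81, 78, 77, 73, 70, 70, 78, 85, 90, 92, 93, 93, 92, 93]
203 [93, 94, 93, 92, 87, 108, 134, 137, 128, 113, 89, 79, 78, 76, 76, 76, 74, 80, 106, 122, 113, 98, 93, 92, 93, 92, 92]
206 [94, 92, 93, 90, 86, 78, 74, 84, 102, 119, 131, 139, 139, 141, 140, 138, 134, 121, 107, 85, 70, 74, 86, 93, 94, 93, 93]
0.118 [337.59 201.71]
0.144 [337.92 193.92]
0.164 [338.19 187.77]
0.18 [338.4  182.75]
0.2 [338.68 176.35]
0.22 [338.96 169.79]
```

Laterally aligned within about 0.5 mm. Now I descend in small steps, watching force.

{"method": "inch_along", "body": {"increments": [{"xyz":[0,0,0.008]},{"xyz":[0,0,0.014]},{"xyz":[0,0,0.018]},{"xyz":[0,0,0.021]},{"xyz":[0,0,0.024]},{"xyz":[0,0,0.024]}]}}

```text
t: 4.92
ee_pos: [0.553, -0.0058, 0.1957]
tool_rot: [-0.0, -0.154, 0.988, -0.0]
wrist_force: [0.9, -1.6, -3.0]
opening: 0.688
grip_force: 65.4
```

Run:
```python
from plant import robot, optics, monitor
s=monitor.sense();print(s["ee_pos"],s["wrist_force"],s["ft_torque"])
```

```text
[ 0.55299436 -0.00580881  0.19568343] [ 0.94409801 -1.55613691 -2.99883673] [-0.42877975 -0.28706309 -0.0487312 ]
```

{"method": "inch_along", "body": {"increments": [{"xyz":[0,0,0.002]},{"xyz":[0,0,0.004]},{"xyz":[0,0,0.006]},{"xyz":[0,0,0.008]},{"xyz":[0,0,0.01]},{"xyz":[0,0,0.01]}]}}

```text
t: 5.42
ee_pos: [0.553, -0.0058, 0.186]
tool_rot: [0.0, -0.154, 0.988, -0.0]
wrist_force: [2.2, -2.5, -3.7]
opening: 0.682
grip_force: 65.4
```

Run:
```python
from plant import robot, optics, monitor
s=monitor.sense();print(s["ee_pos"],s["wrist_force"],s["ft_torque"])
```

```text
[ 0.55302317 -0.0057999   0.18599035] [ 2.16959908 -2.53588692 -3.69224819] [-0.62702883 -0.45967886  0.00855867]
```

{"method": "inch_along", "body": {"increments": [{"xyz":[0,0,0.002]},{"xyz":[0,0,0.004]},{"xyz":[0,0,0.006]},{"xyz":[0,0,0.008]},{"xyz":[0,0,0.01]},{"xyz":[0,0,0.01]}]}}

```text
t: 5.92
ee_pos: [0.553, -0.0058, 0.176]
tool_rot: [0.0, -0.154, 0.988, -0.0]
wrist_force: [2.7, -4.1, -3.6]
opening: 0.679
grip_force: 65.4
```

Run:
```python
from plant import robot, optics, monitor
s=monitor.sense();print(s["ee_pos"],s["wrist_force"],s["ft_torque"])
```

```text
[ 0.55302651 -0.0057751   0.17596043] [ 2.71427894 -4.0515933  -3.55519185] [-0.89287374 -0.55481677 -0.04815531]
```

{"method": "inch_along", "body": {"increments": [{"xyz":[0,-0.0007,0.002]},{"xyz":[0,-0.0007,0.005]},{"xyz":[0,-0.0007,0.008]},{"xyz":[0,-0.0007,0.011]},{"xyz":[0,-0.0007,0.013]},{"xyz":[0,-0.0007,0.014]},{"xyz":[0,-0.0007,0.014]}]}}

```text
t: 6.5
ee_pos: [0.553, -0.0061, 0.1622]
tool_rot: [-0.0, -0.154, 0.988, 0.0]
wrist_force: [0.0, 0.0, -2.5]
opening: 0.681
grip_force: 65.5
```

Run:
```python
from plant import robot, optics, monitor
s=monitor.sense();print(s["ee_pos"],s["wrist_force"],s["ft_torque"])
```

```text
[ 0.55297719 -0.00610739  0.16217157] [ 0.03482056  0.00757297 -2.46128319] [-0.02197249  0.00052927 -0.00606707]
```

{"method": "inch_along", "body": {"increments": [{"xyz":[0,0,0.001]},{"xyz":[0,0,0.0015]},{"xyz":[0,0,0.002]},{"xyz":[0,0,0.002]}]}}

```text
t: 6.83
ee_pos: [0.5532, -0.0061, 0.162]
tool_rot: [0.0, -0.154, 0.988, -0.0]
wrist_force: [-7.6, 1.6, 11.3]
opening: 0.682
grip_force: 67.1
```

Firm contact, with the key engaged over its full length (underside at the collar). I'll relieve the preload, release and rise.

{"method": "inch_along", "body": {"increments": [{"xyz":[0,0,-0.0015]},{"xyz":[0,0,-0.0015]}]}}

```text
t: 7.0
ee_pos: [0.5533, -0.0063, 0.1621]
tool_rot: [0.0, -0.154, 0.988, -0.0]
wrist_force: [0.3, -0.9, -2.7]
opening: 0.684
grip_force: 65.5
```

{"method": "inch_along", "body": {"increments": [{},{},{},{},{},{}], "jaw": 1.0}}

```text
t: 7.5
ee_pos: [0.5532, -0.0063, 0.1618]
tool_rot: [0.0, -0.154, 0.988, 0.0]
wrist_force: [0.1, -0.4, 0.1]
opening: 0.999
grip_force: 0.0
```

{"method": "inch_along", "body": {"increments": [{"xyz":[0,0,-0.01]},{"xyz":[0,0,-0.03]},{"xyz":[0,0,-0.065]},{"xyz":[0,0,-0.1]},{"xyz":[0,0,-0.125]},{"xyz":[0,0,-0.135]}]}}

```text
t: 8.0
ee_pos: [0.5542, -0.0065, 0.3021]
tool_rot: [0.003, -0.154, 0.988, -0.001]
wrist_force: [0.3, -0.1, 0.1]
opening: 1.0
grip_force: 0.0
```

Run:
```python
from rect import *; import pickle
im=optics.capture("wrist");cv2.imwrite("pics/w3.png",im[...,::-1])
ci=optics.camera_info("wrist");pickle.dump((ci,tool()),open("w3.pkl","wb"))
s=optics.capture("side");cv2.imwrite("pics/s2.png",s[...,::-1])
t=optics.capture("top");cv2.imwrite("pics/t2.png",t[...,::-1])
tc=optics.camera_info("top")
# plate holes/opening from the initial top image: plate mask at z=.008
o=cv2.imread("pics/top0.png"); h=cv2.cvtColor(o,cv2.COLOR_BGR2HSV)
m=((h[...,1]<45)&(h[...,2]>110)).astype(np.uint8); m[:,:415]=0;m[:,530:]=0;m[:150]=0;m[265:]=0
cs,hi=cv2.findContours(m,cv2.RETR_CCOMP,cv2.CHAIN_APPROX_NONE)
for c,q in zip(cs,hi[0]):
    if cv2.contourArea(c)>8:
        (u,v),wh,an=cv2.minAreaRect(c); print(q[3],cv2.contourArea(c),(u,v),wh,an,onz(tc,u,v,.008)[:2])
b=max(cs,key=cv2.contourArea); box=cv2.boxPoints(cv2.minAreaRect(b)); print([onz(tc,*k,.008)[:2].round(4).tolist() for k in box])
```

```text
-1 3842.5 (472.0666198730469, 206.93106079101562) (56.32075500488281, 70.41292572021484) 44.02897644042969 [ 0.47549446 -0.34891962]
0 34.0 (467.50006103515625, 244.00003051757812) (6.363960266113281, 6.363961219787598) 45.0 [ 0.38282947 -0.33484991]
0 32.0 (435.50006103515625, 213.00003051757812) (6.363960266113281, 6.363960266113281) 45.0 [ 0.46100762 -0.25658312]
0 698.0 (462.5000305175781, 217.0) (30.405588150024414, 28.991378784179688) 45.0 [ 0.45040391 -0.32414713]
0 31.5 (508.25006103515625, 201.25003051757812) (6.363960266113281, 5.656853675842285) 45.0 [ 0.4890469  -0.44062167]
0 17.0 (501.00006103515625, 200.0000457763672) (2.8284268379211426, 7.071067810058594)
[... 215 characters left out ...]
465, 12.727920532226562) 45.0 [ 0.51074064 -0.41228847]
0 25.0 (491.0, 187.5) (2.1213202476501465, 12.020814895629883) 45.0 [ 0.52413522 -0.39818832]
0 258.5 (480.50006103515625, 198.50001525878906) (49.497474670410156, 8.485280990600586) 45.0 [ 0.49655663 -0.37080188]
0 29.0 (485.25006103515625, 181.75001525878906) (2.8284268379211426, 12.020814895629883) 45.0 [ 0.53881593 -0.38411441]
0 30.0 (479.7500305175781, 176.24998474121094) (2.8284270763397217, 12.020814895629883) 45.0 [ 0.55288027 -0.37063685]
0 29.5 (476.75006103515625, 170.75003051757812) (6.363960266113281, 5.656853675842285) 45.0 [ 0.56691725 -0.363474  ]
[[0.462, -0.2361], [0.5891, -0.363], [0.489, -0.4622], [0.3634, -0.3352]]
```

The plate pose from the top view: holes give centre (0.475,-0.349), x axis at -45°. The fence grip point is at (0.495,-0.369). Now I'll refine the grinder yaw from the post shoulders in the new wrist image, and check the wheel height in the side image.

Run:
```python
from rect import *; import pickle
for f,im in (("w2.pkl","pics/w2.png"),("w3.pkl","pics/w3.png"),(None,"pics/top0.png")):
    im=cv2.imread(im); ci,(p,r)=pickle.load(open(f,"rb")) if f else (optics.camera_info("top"),(0,0))
    th=np.radians(10.46); c,s=np.cos(th),np.sin(th); G=np.array([.5876,.0001,.13]); out={}
    for a in (-.075,.075):
        for b in (-.055,.055):
            P=G+[a*c-b*s,a*s+b*c,0]; u=proj(ci,P)
            if not(8<u[0]<632 and 8<u[1]<392): continue
            q=rect(im,ci,P,.02,200); h=cv2.cvtColor(q,cv2.COLOR_BGR2HSV)
            m=((h[...,2]>(165 if f else 125))&(h[...,1]<60)).astype(np.uint8)
            ys,xs=np.where(m)
            if len(xs)<50: out[a,b]=("none",u.round());continue
            (x,y),R_=cv2.minEnclosingCircle(np.c_[xs,ys].astype(np.float32))
            out[a,b]=((P[:2]+[(100-y)*2e-4,(100-x)*2e-4]).round(4).tolist(),round(R_*.2,1),len(xs),u.round().tolist())
    print(f); [print(k,v) for k,v in out.items()]
w=cv2.imread("pics/w3.png"); s=cv2.imread("pics/s2.png")
cv2.imwrite("pics/c3.png",np.vstack([cv2.resize(w,(480,300),interpolation=cv2.INTER_AREA),cv2.resize(s[140:240,280:440],(480,300),interpolation=cv2.INTER_CUBIC)]))
```

```text
w2.pkl
(-0.075, -0.055) ([0.524, -0.0674], 10.1, 5360, [240.0, 24.0])
(-0.075, 0.055) ([0.504, 0.041], 9.4, 419, [395.0, 16.0])
(0.075, -0.055) ([0.6714, -0.0403], 9.7, 1587, [259.0, 224.0])
(0.075, 0.055) ([0.6524, 0.07], 9.6, 1449, [394.0, 218.0])
w3.pkl
(-0.075, -0.055) ([0.5243, -0.0685], 9.9, 5252, [267.0, 129.0])
(-0.075, 0.055) ('none', array([392., 146.]))
(0.075, -0.055) ('none', array([255., 282.]))
(0.075, 0.055) ([0.6532, 0.0671], 10.3, 3895, [364.0, 295.0])
None
(-0.075, -0.055) ([0.5239, -0.067], 8.4, 657, [363.0, 184.0])
(-0.075, 0.055) ([0.5028, 0.0422], 8.3, 682, [315.0, 193.0])
(0.075, -0.055) ([0.6704, -0.0399], 8.1, 392, [350.0, 120.0])
(0.075, 0.055) ([0.6502, 0.0685], 7.8, 338, [303.0, 129.0])
```

View pics/c3.png

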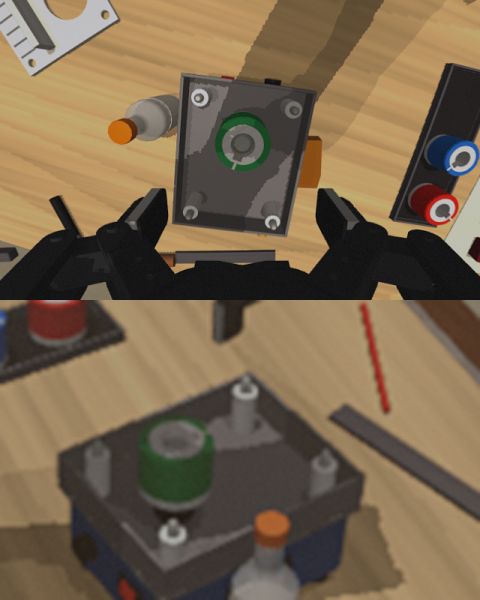

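The composite shows the green wheel seated low on the spindle, and the bystanders and other wheels undisturbed. Grinder centre is about (0.5876,0.0004), yaw 10.5°. Next I move over the plate and measure it with the wrist camera.

{"method": "inch_along", "body": {"increments": [{"xyz":[0.016,-0.032,0],"r":[0,0,-0.05]},{"xyz":[0.033,-0.065,0],"r":[0,0,-0.1]},{"xyz":[0.05,-0.098,0],"r":[0,0,-0.15]},{"xyz":[0.066,-0.131,0],"r":[0,0,-0.2]},{"xyz":[0.083,-0.164,0],"r":[0,0,-0.25]},{"xyz":[0.1,-0.197,0.005],"r":[0,0,-0.3]},{"xyz":[0.117,-0.23,0.01],"r":[0,0,-0.35]},{"xyz":[0.133,-0.262,0.015],"r":[0,0,-0.4]},{"xyz":[0.15,-0.295,0.02],"r":[0,0,-0.45]},{"xyz":[0.166,-0.327,0.03],"r":[0,0,-0.475]}], "jaw": 0.4}}

```text
t: 8.98
ee_pos: [0.4935, -0.3698, 0.265]
tool_rot: [-0.0, -0.383, 0.924, 0.001]
wrist_force: [1.2, -0.6, -0.7]
opening: 0.406
grip_force: 0.0
```

{"method": "inch_along", "body": {"increments": [{},{},{}]}}

```text
t: 9.23
ee_pos: [0.4941, -0.3675, 0.2651]
tool_rot: [-0.0, -0.382, 0.924, 0.001]
wrist_force: [-0.6, 0.5, -0.7]
opening: 0.399
grip_force: 0.0
```

Create plate.py:
```python
from rect import *
def holes(im,ci,z,G,deg):
    th=np.radians(deg); c,s=np.cos(th),np.sin(th); out={}
    for a in (-.075,.075):
        for b in (-.055,.055):
            P=np.array([G[0]+a*c-b*s,G[1]+a*s+b*c,z]); q=rect(im,ci,P,.014,140)
            h=cv2.cvtColor(q,cv2.COLOR_BGR2GRAY); t,m=cv2.threshold(h,0,255,cv2.THRESH_BINARY_INV+cv2.THRESH_OTSU)
            n,lab,st,ce=cv2.connectedComponentsWithStats(m)
            ok=[i for i in range(1,n) if st[i,4]>2000 and abs(ce[i]-70).max()<40]
            for i in ok:
                (x,y),R_=cv2.minEnclosingCircle(np.argwhere(lab==i)[:,::-1].astype(np.float32))
                print(a,b,(P[:2]+[(70-y)*2e-4,(70-x)*2e-4]).round(4),round(R_*.2,1),st[i,4],proj(ci,P).round())
```

Run:
```python
from plate import *; import pickle
im=optics.capture("wrist")[...,::-1].copy();cv2.imwrite("pics/w4.png",im)
ci=optics.camera_info("wrist");p,r=tool();pickle.dump((ci,(p,r)),open("w4.pkl","wb"))
print(p,r.as_matrix().round(3).tolist())
holes(im,ci,.008,(.475,-.349),-45)
print("open",proj(ci,[.4504,-.3241,.008]))
```

```text
[ 0.49454687 -0.36717627  0.26592317] [[-0.708, -0.707, -0.001], [-0.707, 0.708, 0.001], [-0.0, 0.002, -1.0]]
-0.075 -0.055 [ 0.3841 -0.3364] 7.1 3485 [413. 117.]
-0.075 0.055 [ 0.4617 -0.2586] 6.9 3529 [407. 212.]
0.075 -0.055 [ 0.4903 -0.4425] 7.1 3687 [278. 117.]
0.075 0.055 [ 0.5683 -0.3644] 7.1 3746 [282. 212.]
open [375.42864911 166.39907066]
```

View pics/w4.png

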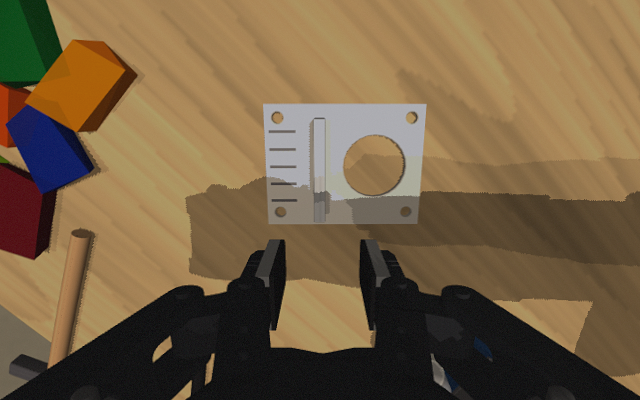

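The view shows the plate with its fence at (320,170), the opening at (375,166) and clear access for the fingers. Now I descend and pinch.

{"method": "inch_along", "body": {"increments": [{"xyz":[0.001,-0.0028,0.03]},{"xyz":[0.001,-0.0028,0.07]},{"xyz":[0.001,-0.0028,0.11]},{"xyz":[0.001,-0.0028,0.15]},{"xyz":[0.001,-0.0028,0.185]},{"xyz":[0.001,-0.0028,0.21]},{"xyz":[0.001,-0.0028,0.223]},{"xyz":[0.001,-0.0028,0.2295]},{"xyz":[0.001,-0.0028,0.2295]}]}}

```text
t: 10.03
ee_pos: [0.496, -0.37, 0.0369]
tool_rot: [-0.0, -0.383, 0.924, 0.0]
wrist_force: [-0.9, 0.6, -0.3]
opening: 0.401
grip_force: 0.0
```

{"method": "inch_along", "body": {"increments": [{},{},{},{},{}], "jaw": 0.0}}

```text
t: 10.45
ee_pos: [0.497, -0.372, 0.0398]
tool_rot: [0.001, -0.382, 0.924, -0.002]
wrist_force: [0.1, 2.7, 6.0]
opening: 0.128
grip_force: 61.0
```

{"method": "inch_along", "body": {"increments": [{},{}]}}

```text
t: 10.62
ee_pos: [0.497, -0.372, 0.0398]
tool_rot: [0.001, -0.382, 0.924, -0.002]
wrist_force: [-0.1, 2.2, 6.7]
opening: 0.126
grip_force: 61.0
```

{"method": "inch_along", "body": {"increments": [{"xyz":[0,0,-0.005]},{"xyz":[0,0,-0.015]},{"xyz":[0,0,-0.035]},{"xyz":[0,0,-0.065]},{"xyz":[0,0,-0.1]},{"xyz":[0,0,-0.135]},{"xyz":[0,0,-0.17]},{"xyz":[0,0,-0.2]},{"xyz":[0,0,-0.22]},{"xyz":[0,0,-0.23]}]}}

```text
t: 11.45
ee_pos: [0.4964, -0.3717, 0.2721]
tool_rot: [0.001, -0.382, 0.924, -0.003]
wrist_force: [-0.0, -0.8, -1.7]
opening: 0.125
grip_force: 59.8
```

{"method": "inch_along", "body": {"increments": [{},{},{}]}}

```text
t: 11.7
ee_pos: [0.4954, -0.3705, 0.2653]
tool_rot: [-0.0, -0.382, 0.924, 0.001]
wrist_force: [0.3, 0.0, -4.0]
opening: 0.122
grip_force: 59.8
```

Run:
```python
from plate import *; import pickle
im=optics.capture("wrist")[...,::-1].copy();cv2.imwrite("pics/w5.png",im)
ci=optics.camera_info("wrist");p,r=tool();pickle.dump((ci,(p,r)),open("w5.pkl","wb"))
print(p,r.as_matrix().round(4).tolist())
G=p[:2]-.028*np.array([.708,-.706])
for z in (p[2]-.0395+.008,): holes(im,ci,z,G,-44.9)
```

```text
[ 0.49530256 -0.37043769  0.26506121] [[-0.708, -0.7062, -0.002], [-0.7062, 0.708, 0.0025], [-0.0003, 0.0032, -1.0]]
-0.075 0.055 [ 0.4631 -0.2587] 18.4 14458 [507. 337.]
0.075 -0.055 [ 0.4888 -0.4425] 6.9 3538 [219. 137.]
0.075 0.055 [ 0.5675 -0.3646] 19.7 19232 [237. 340.]
```

{"method": "inch_along", "body": {"increments": [{"xyz":[-0.015,0.008,0],"r":[0,0,-0.04]},{"xyz":[-0.04,0.021,0],"r":[0,0,-0.11]},{"xyz":[-0.07,0.036,0],"r":[0,0,-0.2]},{"xyz":[-0.102,0.053,0],"r":[0,0,-0.3]},{"xyz":[-0.135,0.07,0],"r":[0,0,-0.4]},{"xyz":[-0.168,0.087,0],"r":[0,0,-0.5]},{"xyz":[-0.2,0.104,0],"r":[0,0,-0.6]},{"xyz":[-0.232,0.12,0],"r":[0,0,-0.7]},{"xyz":[-0.26,0.135,0],"r":[0,0,-0.79]},{"xyz":[-0.28,0.145,0],"r":[0,0,-0.85]}]}}

```text
t: 12.58
ee_pos: [0.5914, -0.0669, 0.266]
tool_rot: [0.0, 0.732, -0.682, -0.001]
wrist_force: [-0.8, -0.7, -2.6]
opening: 0.125
grip_force: 59.7
```

{"method": "inch_along", "body": {"increments": [{},{}]}}

```text
t: 12.75
ee_pos: [0.5913, -0.0687, 0.2661]
tool_rot: [0.0, 0.73, -0.683, -0.001]
wrist_force: [-0.5, -0.5, -3.1]
opening: 0.126
grip_force: 59.7
```

Create go.py:
```python
from h import *; import sys
x,y,deg=map(float,sys.argv[1:4]); P=[];
for _ in range(1): p,r=tool()
m=r.as_matrix(); a=np.degrees(np.arctan2(-m[1,1],-m[0,1]))
d=r.inv().apply([x-p[0],y-p[1],0]); print(p.round(4),"platex",a.round(2),"tilt",m[2,:2].round(4),"move",d.round(4),"rz",-np.radians(deg-a))
s=monitor.sense();print(s["wrist_force"].round(1),s["opening"].round(3))
```

```bash
python3 go.py .615 .0056 10.5
```

```text
[ 0.5913 -0.0687  0.2661] platex 3.8 tilt [-0.0008  0.0017] move [-0.0726 -0.0286  0.    ] rz -0.11686127744373956Traceback (most recent call last):
  File "go.py", line 6, in <module>
    s=monitor.sense();print(s["wrist_force"].round(1),s["opening"].round(3))
                                                    ^^^^^^^^^^^^^^^^^^
AttributeError: 'float' object has no attribute 'round'
```

```bash
sed -i 's/,s\["opening"\].round(3)//' go.py
```

{"method": "inch_along", "body": {"increments": [{"xyz":[-0.01,-0.004,0],"r":[0,0,-0.017]},{"xyz":[-0.03,-0.012,0],"r":[0,0,-0.05]},{"xyz":[-0.05,-0.02,0],"r":[0,0,-0.085]},{"xyz":[-0.065,-0.0256,0],"r":[0,0,-0.105]},{"xyz":[-0.0726,-0.0286,0],"r":[0,0,-0.117]},{"xyz":[-0.0726,-0.0286,0],"r":[0,0,-0.117]},{"xyz":[-0.0726,-0.0286,0],"r":[0,0,-0.117]},{"xyz":[-0.0726,-0.0286,0],"r":[0,0,-0.117]}]}}

```text
t: 13.42
ee_pos: [0.6154, 0.0027, 0.2671]
tool_rot: [0.0, 0.767, -0.641, -0.0]
wrist_force: [0.4, 0.8, -3.8]
opening: 0.124
grip_force: 59.7
```

```bash
python3 go.py .615 .0056 10.5
```

Run:
```python
from plate import *; import pickle
im=optics.capture("wrist")[...,::-1].copy();cv2.imwrite("pics/w6.png",im)
ci=optics.camera_info("wrist");p,r=tool()
holes(im,ci,p[2]-.0315,(.5875,.0002),10.5)
```

```text
[0.6154 0.0027 0.2671] platex 10.26 tilt [0.0002 0.0004] move [-0.003  -0.0001 -0.    ] rz -0.004239291548173316
[ 0.4  0.8 -3.8]
-0.075 0.055 [0.5038 0.0407] 19.7 16267 [506. 341.]
0.075 -0.055 [ 0.6707 -0.0434] 7.1 3698 [218. 142.]
0.075 0.055 [0.6513 0.0684] 19.4 9662 [236. 344.]
```

{"method": "inch_along", "body": {"increments": [{"xyz":[-0.003,0,0.005],"r":[0,0,-0.004]},{"xyz":[-0.003,0,0.015],"r":[0,0,-0.004]},{"xyz":[-0.003,0,0.03],"r":[0,0,-0.004]},{"xyz":[-0.003,0,0.043],"r":[0,0,-0.004]},{"xyz":[-0.003,0,0.05],"r":[0,0,-0.004]},{"xyz":[-0.003,0,0.05],"r":[0,0,-0.004]},{"xyz":[-0.003,0,0.05],"r":[0,0,-0.004]}]}}

```text
t: 14.05
ee_pos: [0.6147, 0.0066, 0.2169]
tool_rot: [0.0, 0.769, -0.639, -0.0]
wrist_force: [-0.3, 0.6, -2.5]
opening: 0.125
grip_force: 59.6
```

```bash
python3 go.py .615 .0056 10.5
```

Run:
```python
from plate import *
im=optics.capture("wrist")[...,::-1].copy();cv2.imwrite("pics/w7.png",im)
ci=optics.camera_info("wrist");p,r=tool()
holes(im,ci,p[2]-.0315,(.5875,.0002),10.5)
u=proj(ci,[.6713,-.04,p[2]-.0315]);print(u)
s=optics.capture("side")[...,::-1]; cv2.imwrite("pics/s7.png",s)
a=cv2.resize(im[60:260,100:520],(798,380),interpolation=cv2.INTER_CUBIC)
b=cv2.resize(s[120:260,270:450],(283,220),interpolation=cv2.INTER_CUBIC)
c=np.zeros((600,798,3),np.uint8);c[:380]=a;c[380:,:283]=b; cv2.imwrite("pics/c7.png",c)
```

```text
[0.6147 0.0066 0.2169] platex 10.55 tilt [-0.0004  0.0008] move [ 0.001  -0.0001 -0.    ] rz 0.0008958161372607986
[-0.3  0.6 -2.5]
-0.075 0.055 [0.5038 0.0422] 18.6 14063 [507. 336.]
0.075 -0.055 [ 0.6704 -0.0393] 6.7 3173 [219. 133.]
0.075 0.055 [0.6458 0.068 ] 16.2 7412 [236. 337.]
[218.9079729  133.66155265]
```

{"method": "inch_along", "body": {"increments": [{"xyz":[0.0007,0,0.004]},{"xyz":[0.0007,0,0.009]},{"xyz":[0.0007,0,0.015]},{"xyz":[0.0007,0,0.02]},{"xyz":[0.0007,0,0.024]},{"xyz":[0.0007,0,0.026]},{"xyz":[0.0007,0,0.026]},{"xyz":[0.0007,0,0.026]}]}}

```text
t: 14.82
ee_pos: [0.6151, 0.0059, 0.1913]
tool_rot: [-0.0, 0.769, -0.639, -0.0]
wrist_force: [-1.6, 0.4, -2.1]
opening: 0.122
grip_force: 59.8
```

```bash
python3 go.py .615 .0056 10.5
```

Run:
```python
from plate import *
im=optics.capture("wrist")[...,::-1].copy();ci=optics.camera_info("wrist");p,r=tool()
holes(im,ci,p[2]-.0315,(.5875,.0002),10.5)
# pin tip seen through the front hole: bright blob inside the hole
P=np.array([.6713,-.04,.144]); q=rect(im,ci,P,.014,140); g=cv2.cvtColor(q,cv2.COLOR_BGR2GRAY)
print(proj(ci,P)); print(cv2.resize(g,(24,24),interpolation=cv2.INTER_AREA))
```

```text
[0.6151 0.0059 0.1913] platex 10.56 tilt [-0.0001  0.0001] move [ 0.0003  0.0002 -0.    ] rz 0.0011176739097412353
[-1.6  0.4 -2.1]
-0.075 -0.055 [ 0.5244 -0.0669] 6.6 3211 [543. 136.]
-0.075 0.055 [0.5038 0.042 ] 18.8 14454 [507. 337.]
0.075 -0.055 [ 0.6708 -0.0399] 6.9 3051 [219. 135.]
0.075 0.055 [0.6447 0.068 ] 15.7 7446 [236. 338.]
[228.53522529 132.27533282]
[[139 139 140 140 140 140 140 140 140 141 139 140 140 140 140 140 140 140
  140 141 140 142  85  34]
 [140 140 140 140 140 140 140 138 135 132 134 138 139 140 140 140 140 140
  140 141 140 141 107  34]
 [139 139 139 139 139 138 130 121 115 100 102 108 120 134 140 140 140 140
  140 140 140 141 124  37]
 [139 139 139 139 136 126 114  90  78  71  74  80  96 110 130 140 140 140
  141 141 140 141 135  47]
 [139 139 139 138 127 107  80  74  72  71  68  68  70  83 106 131 140 140
  140 140 140 140 141  62]
 [139 139 139 132 118  83  76  69  51  40  38  38  47  59  77 108 139 140
  140 141 1
[... 1134 characters left out ...]
40 140 141 141 141 141 142 141 141 142 142 141 141 142 142 142 142
  141 168 182 187 186 187]
 [142 141 141 141 141 141 141 141 141 142 141 142 142 142 142 141 142 141
  143 183 186 186 186 187]
 [141 141 141 141 141 142 140 141 142 142 141 141 141 141 142 142 142 141
  142 179 186 187 187 186]
 [142 141 142 141 141 142 141 141 141 142 141 142 142 142 142 142 142 142
  142 182 187 186 187 186]
 [141 142 142 141 141 141 142 142 141 141 141 142 142 142 141 142 141 168
  177 186 187 187 186 186]
 [142 141 141 141 141 141 141 141 141 142 141 142 142 142 141 142 142 179
  187 186 186 186 186 186]
 [142 141 141 141 141 141 141 141 141 142 141 141 141 141 142 171 183 185
  186 187 187 186 187 186]]
```

{"method": "inch_along", "body": {"increments": [{"xyz":[0,0,0.002]},{"xyz":[0,0,0.004]},{"xyz":[0,0,0.006]},{"xyz":[0,0,0.008]},{"xyz":[0,0,0.01]},{"xyz":[0,0,0.01]},{"xyz":[0,0,0.01]}]}}

```text
t: 15.45
ee_pos: [0.6151, 0.0059, 0.1812]
tool_rot: [0.0, 0.769, -0.639, -0.0]
wrist_force: [-0.5, 0.1, -3.6]
opening: 0.125
grip_force: 59.7
```

```bash
python3 go.py .615 .0056 10.5
```

```text
[0.6151 0.0059 0.1812] platex 10.56 tilt [-0.0001  0.0001] move [ 0.0003  0.0002 -0.    ] rz 0.00113169842510507
[-0.5  0.1 -3.6]
```

{"method": "inch_along", "body": {"increments": [{"xyz":[0,0,0.001]},{"xyz":[0,0,0.002]},{"xyz":[0,0,0.003]},{"xyz":[0,0,0.004]},{"xyz":[0,0,0.005]},{"xyz":[0,0,0.005]},{"xyz":[0,0,0.005]}]}}

```text
t: 16.03
ee_pos: [0.6155, 0.0057, 0.1764]
tool_rot: [-0.0, 0.769, -0.639, 0.0]
wrist_force: [3.5, -3.3, -2.8]
opening: 0.125
grip_force: 59.8
```

```bash
python3 go.py .615 .0056 10.5
```

```text
[0.6155 0.0057 0.1764] platex 10.55 tilt [ 0.0005 -0.0006] move [-0.      0.0005 -0.    ] rz 0.0008797406713097693
[ 3.5 -3.3 -2.8]
```

{"method": "inch_along", "body": {"increments": [{"xyz":[0.0005,-0.0004,0]},{"xyz":[0.0005,-0.0004,0.001]},{"xyz":[0.0005,-0.0004,0.002]},{"xyz":[0.0005,-0.0004,0.003]},{"xyz":[0.0005,-0.0004,0.004]},{"xyz":[0.0005,-0.0004,0.004]}]}}

```text
t: 16.53
ee_pos: [0.6156, 0.0055, 0.172]
tool_rot: [-0.0, 0.769, -0.639, -0.0]
wrist_force: [2.0, -2.2, -1.9]
opening: 0.124
grip_force: 59.8
```

```bash
python3 go.py .615 .0056 10.5
```

```text
[0.6156 0.0055 0.172 ] platex 10.56 tilt [-0.0001  0.0001] move [-0.0002  0.0006  0.    ] rz 0.0011250404824423516
[ 2.  -2.2 -1.9]
```

{"method": "inch_along", "body": {"increments": [{"xyz":[0.0004,-0.0003,0.0005]},{"xyz":[0.0004,-0.0003,0.001]},{"xyz":[0.0004,-0.0003,0.0015]},{"xyz":[0.0004,-0.0003,0.002]},{"xyz":[0.0004,-0.0003,0.002]}]}}

```text
t: 16.95
ee_pos: [0.6158, 0.0054, 0.17]
tool_rot: [0.0, 0.769, -0.639, -0.0]
wrist_force: [0.4, -0.1, -3.1]
opening: 0.124
grip_force: 59.7
```

```bash
python3 go.py .615 .0056 10.5
```

```text
[0.6158 0.0054 0.17  ] platex 10.57 tilt [-0.0005  0.0004] move [-0.0004  0.0008  0.    ] rz 0.0012476546921792273
[ 0.4 -0.1 -3.1]
```

{"method": "inch_along", "body": {"increments": [{"xyz":[0,0,0.0005]},{"xyz":[0,0,0.001]},{"xyz":[0,0,0.0015]},{"xyz":[0,0,0.0015]}]}}

```text
t: 17.28
ee_pos: [0.6159, 0.0053, 0.1698]
tool_rot: [-0.0, 0.769, -0.639, 0.0]
wrist_force: [-4.0, 0.1, 6.3]
opening: 0.128
grip_force: 60.9
```

{"method": "inch_along", "body": {"increments": [{"xyz":[0,0,0.0005]},{"xyz":[0,0,0.001]},{"xyz":[0,0,0.001]}]}}

```text
t: 17.53
ee_pos: [0.6159, 0.0054, 0.1698]
tool_rot: [-0.0, 0.769, -0.639, 0.0]
wrist_force: [-7.4, 1.3, 11.7]
opening: 0.129
grip_force: 61.8
```

Contact at exactly the shoulder height. I'll relieve, open slightly so the fingers stay clear of the wheel, and rise.

{"method": "inch_along", "body": {"increments": [{"xyz":[0,0,-0.001]},{"xyz":[0,0,-0.002]},{"xyz":[0,0,-0.002]}]}}

```text
t: 17.78
ee_pos: [0.616, 0.0053, 0.1698]
tool_rot: [-0.0, 0.769, -0.639, -0.0]
wrist_force: [-1.1, 0.4, 1.0]
opening: 0.127
grip_force: 60.4
```

{"method": "inch_along", "body": {"increments": [{},{},{},{},{}], "jaw": 0.28}}

```text
t: 18.2
ee_pos: [0.6161, 0.0051, 0.1698]
tool_rot: [-0.0, 0.769, -0.639, 0.0]
wrist_force: [1.0, -0.1, 0.5]
opening: 0.278
grip_force: 0.0
```

{"method": "inch_along", "body": {"increments": [{"xyz":[0,0,-0.005]},{"xyz":[0,0,-0.015]},{"xyz":[0,0,-0.035]},{"xyz":[0,0,-0.065]},{"xyz":[0,0,-0.1]},{"xyz":[0,0,-0.125]},{"xyz":[0,0,-0.135]},{"xyz":[0,0,-0.135]}]}}

```text
t: 18.87
ee_pos: [0.6171, 0.0049, 0.3089]
tool_rot: [-0.001, 0.769, -0.639, 0.003]
wrist_force: [-0.1, 0.3, -0.4]
opening: 0.281
grip_force: 0.0
```

Run:
```python
from plate import *
im=optics.capture("wrist")[...,::-1].copy();cv2.imwrite("pics/w9.png",im);ci=optics.camera_info("wrist");p,r=tool()
holes(im,ci,.138,(.5876,.0004),10.5)
cv2.imwrite("pics/s9.png",optics.capture("side")[...,::-1]);cv2.imwrite("pics/t9.png",optics.capture("top")[...,::-1])
# bystanders: colour centroids in side pictures, before/after
for n in ("side0","s9"):
    h=cv2.cvtColor(cv2.imread(f"pics/{n}.png"),cv2.COLOR_BGR2HSV).astype(int)
    for nm,(u0,u1,v0,v1),hs in (("red",(285,315,125,158),(0,8)),("blue",(258,285,135,168),(105,120)),("cap",(355,385,205,228),(5,15))):
        c=h[v0:v1,u0:u1]; ys,xs=np.where((c[...,0]>=hs[0])&(c[...,0]<=hs[1])&(c[...,1]>120)); print(n,nm,len(xs),xs.mean().round(2)+u0,ys.mean().round(2)+v0)
    m=h[150:260,290:410]; g=(abs(m[...,0]-65)<20)&(m[...,1]>90); ys,xs=np.where(g); print("green",len(xs),(ys.min()+150,ys.max()+150) if len(xs) else "")
    # fence-side plate mask (white) extents
    w=(m[...,1]<40)&(m[...,2]>110); ys,xs=np.where(w); print("white",len(xs),np.mean(xs)+290 if len(xs) else 0,np.mean(ys)+150 if len(xs) else 0)
```

```text
-0.075 -0.055 [ 0.5245 -0.0675] 6.7 2618 [444. 124.]
-0.075 0.055 [0.5046 0.0391] 6.8 3378 [433. 243.]
0.075 -0.055 [ 0.6701 -0.0405] 7.0 3189 [269. 123.]
0.075 0.055 [0.6502 0.0682] 18.8 11677 [273. 243.]
side0 red 262 298.58 144.29
side0 blue 47 270.79 149.6
side0 cap 121 370.23 216.0
green 0 
white 480 355.1 216.78125
s9 red 262 298.58 144.31
s9 blue 40 271.48 149.48
s9 cap 124 370.11 215.8
green 289 (np.int64(180), np.int64(204))
white 1942 353.519052523172 202.0870236869207
```

Run:
```python
from plant import robot, optics, monitor
print(robot.close_job())
```

```text
the job is handed in; nothing more can be done
None
```

The green wheel is keyed and home on the collar, the plate rests on the four post shoulders with the wheel up through its opening, and the job is handed in at about 19 s; the red and blue wheels and the bottle showed no movement in before-and-after images, while the slab I only saw in place before the plate move.

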